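# Hold the clamp arm level over its cradle

## Task

Pick up the lopsided clamp arm by its balance point, turn it in line with the assembly cradle with the heavy boss over the wide pocket and the bar over the narrow fork, and hold it level about 4 cm clear above the cradle so that I can fit the liner pads underneath. Do not let the arm touch the cradle and leave the other things on the bench where they are. Finish while still holding it there, steady; do not put it down.

Things in the scene. Friction and masses are not known exactly. Their poses are not given: they have to be found in the camera images.
- clamp_balance (a point): Balance point of the loose clamp arm, on the axis of its bare steel bar (150 mm long, square: 12 wide, 14 tall), 32 mm along the bar from the boss's inner face and 25 mm above the bench as it lies. Axes: x along the bar from the heavy boss to the light claw, z up as it lies.
- clamp: The same clamp arm, 258 mm long, 0.4 to 0.65 kg: grey cast boss at the -x end, bare bar, aluminium claw of two prongs one above the other at the +x end (75 long, 22 wide, 50 tall over both). Boss and lower prong rest on the bench. This origin is on the underside, 25 mm straight below the balance point; same axes.
- clamp_boss (a point): Centre of the arm's heavy boss (44 long, 40 wide, 50 tall, a small wing screw standing 19 mm out of its +y side), on the bar's axis, 54 mm from the balance point towards -x of the arm; same axes.
- cradle_mid (a point): Point 60 mm above the bench, level with the highest part of the cradle; the arm's balance point belongs straight above it. Axes: x along the cradle from the wide pocket to the narrow fork, z up. Rightly turned, the arm's x axis points the same way as this x axis.
- cradle: The aluminium cradle, fixed; origin on the bench 60 mm below cradle_mid, same axes. Base plate 220 x 84 x 10 mm, x from -100 to +120. Wide pocket for the boss centred at x = -54: 60 long, 72 wide outside, 56 inside, walls 48 mm high. Narrow fork for the bar at x = +82: two prongs 24 mm apart, 40 wide outside, 16 long, 60 mm high.
- beaker: Glass beaker, 72 mm across, 85 mm tall, loose; origin at the centre of its underside. To be left alone.
- jar: Small white jar with a red lid, 44 mm across, 50 mm tall, loose; origin at the centre of its underside. To be left alone.
- stopper: Cork stopper standing on its narrow end, 40 mm across at the top, 32 mm tall, loose; origin at the centre of its underside. To be left alone.
There are look-alikes about, which are no part of the job. What is shaped like the cradle but green or turquoise is not meant.

How it is judged (in metres and radians):
On the way, in this order (a step that is already met when the one before it is completed fails the run):
1. the clamp arm is lifted clear of the bench, fairly level, gripped at its balance point (height (world z) of clamp_balance above 0.065 m and angle between clamp_balance's own z axis and vertical below 0.2 rad and contact force between the fingers and clamp above 0.5 N and x of the grasp point in the frame of clamp_balance between -0.018 and 0.018 m), for 0.2 s.
2. it is turned in line with the cradle, boss towards the wide pocket, and brought above it (horizontal distance between clamp_balance and cradle_mid below 0.03 m and angle between the x axis of clamp_balance and the x axis of cradle_mid, either way round below 0.25 rad and x of clamp_boss in the frame of cradle_mid below -0.02 m and height (world z) of clamp_balance above 0.085 m), for 0.2 s.
At the end, for the whole second after the job is handed in: Gripped within 18 mm of its balance point, the arm is steady, level to 0.1 rad, in line to 0.17 rad, boss on the pocket's side, balance point within 20 mm of cradle_mid horizontally, its underside 15 to 70 mm above the cradle's highest part, touching only the gripper (horizontal distance between clamp_balance and cradle_mid below 0.02 m and angle between the x axis of clamp_balance and the x axis of cradle_mid, either way round below 0.17 rad and x of clamp_boss in the frame of cradle_mid below -0.03 m and height (world z) of clamp_balance between 0.1 and 0.155 m and angle between clamp_balance's own z axis and vertical below 0.1 rad and x of the grasp point in the frame of clamp_balance between -0.018 and 0.018 m and contact force between the fingers and clamp above 0.5 N and contact force between clamp and cradle below 0.1 N and linear speed of clamp below 0.03 m/s and angular speed of clamp below 0.2 rad/s and contact force between clamp and beaker below 0.1 N and contact force between clamp and jar below 0.1 N and contact force between clamp and stopper below 0.1 N); the arm keeps its last pose, push and grip.
It fails at once if the clamp arm touches the cradle (contact force between clamp and cradle above 1 N).
It fails at once if the beaker is disturbed (distance of beaker from where it was at the start of the episode above 0.02 m).
It fails at once if the jar is disturbed (distance of jar from where it was at the start of the episode above 0.02 m).
It fails at once if the stopper is disturbed (distance of stopper from where it was at the start of the episode above 0.02 m).
It also fails if it takes over 35 s, if anything falls off the work surface, if the arm or the gripper's body presses on something with over 40 N, if the wrist force passes 120 N, or if a joint passes its speed limit or range.

## Robot

A 6-joint arm with a two-finger parallel gripper is mounted at the origin on the work surface. World frame = base frame: x ahead of the robot, y to its left, z up, the work surface at z = 0. Lengths are in mm, angles in rad, forces in N, time in s.
With the tool pointing down it reaches from about 350 to 975 mm from the base axis. Payload 7.1 kg.
Tool frame: the origin (TCP) lies on the mounting face of the last link; the fingertips stand 182 mm ahead of it and the grasp point (between the pads) lies 163 mm ahead of it (ctrl.tcp_to_tips is the distance from the TCP to the fingertips, in mm); z points along the fingers, y is the direction in which the jaws open and shut (so a half turn about z gives the same grasp; the last joint's range is limited). The gripper opens to 88 mm and grips with 3 to 60 N. Pads are 20 mm wide; open, the fingers measure 115 mm over their backs; the gripper's body (75 mm by 178 mm) begins 61 mm behind the grasp point.
Start: joints at [1.202, 0.423, 1.63, -0, 1.089, -0.019], TCP at [214.162, 587.147, 404.675] pointing down, gripper open.
Joint ranges: [-3, 3], [-0.9, 2.11], [0.09, 2.58], [-1.31, 4.45], [0.11, 2.69], [-2.54, 2.54]. Speed limits (rad/s): [2.39, 2.39, 3.01, 3.14, 3.14, 3.14].

## Interface

Orientations are given as a rotation vector (axis times angle).
In Python, from workcell import ctrl gives the robot as it stands. The module is installed in compiled form; this text tells all that it offers.
- The arm moves only by the tool send_rows, never from a script. Its argument "commands" is a list of rows, each an object with "translation": the shift along the world's x, y, z normalised to -1 to 1, where 1 is 0.1 m, a list of three; "twist": the turn, a rotation vector about the world's x, y, z normalised to -1 to 1, where 1 is 0.5 rad, a list of three. A call has exactly 10 rows; each row is the pose to reach, as a shift and turn from the pose commanded when the call began; what a row does not reach only later rows make up. A row lasts 1/10 s, in which the tool goes at most 50 mm and 8.59 degrees, less where a joint would pass 70% of its speed; a pose out of reach is approached as far as the arm can. A call with a number of a shift or a turn outside -1 to 1 is refused whole. A call with a gripper value outside its range is refused whole. "grip" is the closure, from -1 (fully open) to 1 (shut), set as the call begins (left out, the last holds). The fingers move at their own pace and stop on an object; the grip force is fixed at half the most. Time passes only in rows, so rows that repeat a pose let the fingers close, or fill a call up. It gives the time, the measured TCP pose, the force and the opening at its end, in the units of the state.
- ctrl.get_obs(): the state, without advancing time (a new reading comes with each control period).
- ctrl.get_image(name): name is "side" or "top"; returns a dict with "img" (400x640x3 uint8, red, green, blue), "intrinsics" (3x3 intrinsics, pixels), "cam_to_world" (4x4, takes a point from camera to world coordinates). Camera axes: x right, y down, z forward; pixel columns grow to the right and rows downward; lengths in mm; the calibration is good to about 2 mm. A picture is of the moment at which its call begins. There is no depth.
- ctrl.close_job(): hands the job in, once; it reports no verdict.
The state is a dict: "t": time; "qpos": joint angles; "qvel": joint speeds; "joint_torque": joint torques, N m; "ee_pos": TCP position; "orientation": TCP orientation; "ft_force": force on the tool from outside, world axes, zero at the start; "moment": the same for the moment, N m; "width": finger opening in mm.
Only numpy, scipy, OpenCV 4.12 (cv2) and the standard library are available. Lean on these libraries where they do the work, as an engineer would, in place of code of your own. Each camera call takes 0.05 s, during which the arm holds its last target. There are 200 camera calls.

## Working session

There is one attempt and no reset: what is moved stays moved. The work goes in short steps, Python scripts to look and compute and a tool call to move; the robot and the scene stay as the last step left them, time stands still between calls to the robot, and variables do not carry over. Pictures are saved under pics/ and viewed, about 8 in all and at most 12, crops included, and the job is handed in when it is done.

Besides the shell and the picture viewer there is one more tool, called as name(argument=value, ...) on one line, values as JSON. send_rows: Moves the arm, as the interface text tells. Its arguments: {"type":"object","properties":{"commands":{"type":"array","items":{"type":"object","properties":{"translation":{"type":"array","items":{"type":"number"}},"twist":{"type":"array","items":{"type":"number"}}}}},"grip":{"type":"number"}},"required":["commands"]}

```bash
mkdir -p pics; cat > h.py <<'E'
import numpy as np, cv2
from workcell import ctrl
def snap(n,f):
    d=ctrl.get_image(n); cv2.imwrite('pics/'+f+'.png',d['img'][:,:,::-1]); np.savez('pics/'+f,K=d['intrinsics'],T=d['cam_to_world']); return d
def px2w(f,u,v,z):
    d=np.load('pics/'+f+'.npz'); r=d['T'][:3,:3]@np.linalg.inv(d['K'])@[u,v,1]; o=d['T'][:3,3]; return o+r*(z-o[2])/r[2]
def w2px(f,p):
    d=np.load('pics/'+f+'.npz'); c=d['T'][:3,:3].T@(np.array(p)-d['T'][:3,3]); q=d['K']@c; return q[:2]/q[2]
def crop(f,x,y,w,h,s,o): 
    i=cv2.imread('pics/'+f+'.png')[y:y+h,x:x+w]; cv2.imwrite('pics/'+o+'.png',cv2.resize(i,None,fx=s,fy=s,interpolation=cv2.INTER_CUBIC))
E
python3 - <<'E'
from h import *
for n in ('top','side'):
    d=snap(n,n+'0'); print(d['intrinsics'],d['cam_to_world'].round(3))
o=ctrl.get_obs(); print(o)
E
```

```text
[[420.4591581    0.         316.21892965]
 [  0.         420.4591581  193.31895848]
 [  0.           0.           1.        ]] [[-1.000000e-02 -9.980000e-01  6.900000e-02  3.843810e+02]
 [-1.000000e+00  1.100000e-02  1.000000e-02  1.182100e+02]
 [-1.000000e-02 -6.900000e-02 -9.980000e-01  1.280287e+03]
 [ 0.000000e+00  0.000000e+00  0.000000e+00  1.000000e+00]]
[[456.43863658   0.         316.91145614]
 [  0.         456.43863658 199.11653124]
 [  0.           0.           1.        ]] [[ 9.32000e-01 -1.91000e-01  3.09000e-01  1.33691e+02]
 [-3.63000e-01 -5.35000e-01  7.63000e-01 -7.94512e+02]
 [ 2.00000e-02 -8.23000e-01 -5.68000e-01  7.30414e+02]
 [ 0.00000e+00  0.00000e+00  0.00000e+00  1.00000e+00]]
{'t': 0.1, 'qpos': array([ 1.20199921e+00,  4.23734018e-01,  1.63059714e+00, -2.53405291e-05,
        1.08857528e+00, -1.90131071e-02]), 'qvel': array([ 7.45677074e-04, -2.27109290e-03, -8.40566116e-04, -1.92680089e-04,
       -1.48249414e-03, -6.16265309e-05]), 'joint_torque': array([ 3.92170859e-04, -5.45617318e+01, -2.74325305e+01,  6.44241041e-02,
        1.87839760e-02, -6.25319240e-05]), 'ee_pos': array([214.0813995 , 586.92859816, 404.00470307]), 'orientation': array([-5.46584212e-01, -3.09344367e+00,  2.03166462e-03]), 'ft_force': array([ 0.38337951,  0.33371475, -0.10528787]), 'moment': array([ 0.00608612,  0.02923204, -0.02189831]), 'width': 87.68492864330923}
```

View pics/top0.png

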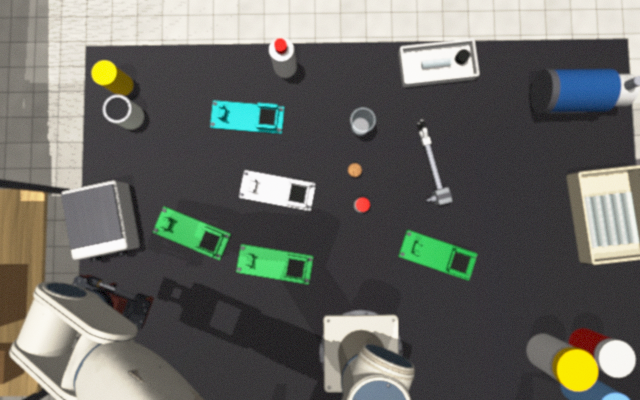

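View pics/side0.png

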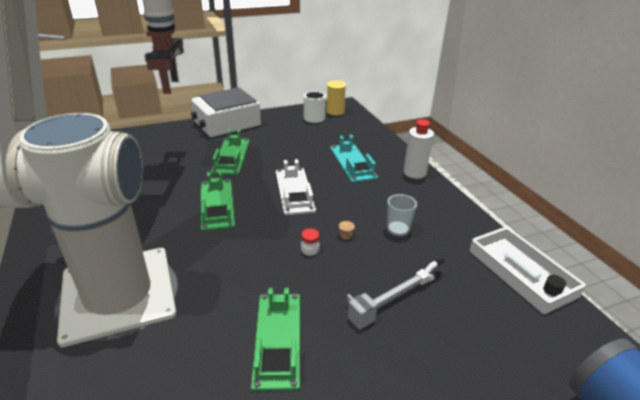

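The top view shows three green cradle shapes at (191,232), (275,264) and (438,255), and a turquoise one at (247,116). The aluminium cradle is at (277,190), with its pocket to the right at (299,194) and its fork to the left at (253,186). The only clamp arm has its boss at (442,196) and its claw at (422,128). The beaker (362,122), cork (355,170) and jar (362,205) lie between the arm and the cradle. I'll check my choice in one close crop.

```bash
python3 - <<'E'
from h import *
crop('top0',405,110,60,105,5,'a'); crop('top0',230,160,95,60,5,'b')
a=cv2.imread('pics/a.png');b=cv2.imread('pics/b.png')
c=np.zeros((525,790,3),np.uint8); c[:,:300]=a; c[:300,310:785]=b; cv2.imwrite('pics/c1.png',c)
E
```

```text
(no output)
```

View pics/c1.png

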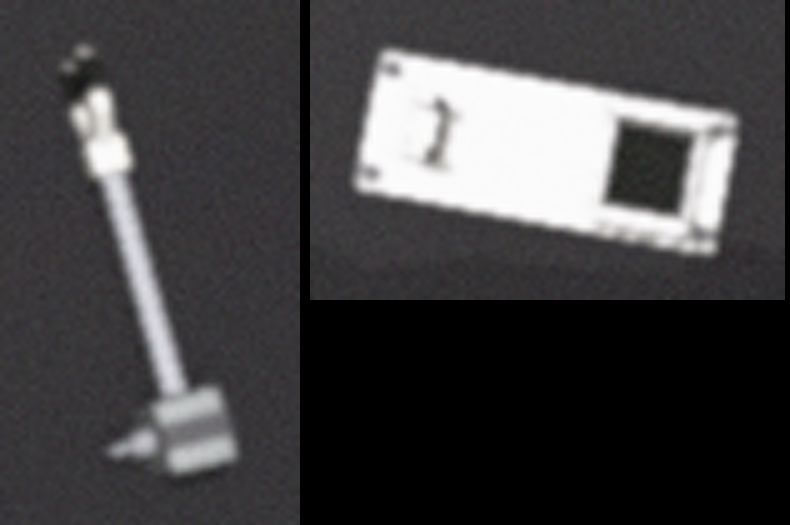

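The crop confirms the choice. The bar runs from (117,175) at the claw to (173,392) at the boss, with the screw on the left, which is the arm's +y side. The bare-metal cradle's base corners are (383,48), (738,115), (715,255) and (355,188), with the pocket on the right.

```bash
python3 - <<'E'
from h import *
A=lambda x,y,z: px2w('top0',405+(x-2)/5,110+(y-2)/5,z)
B=lambda x,y,z: px2w('top0',230+(x-312)/5,160+(y-2)/5,z)
c=[B(*p,10) for p in [(383,48),(738,115),(715,255),(355,188)]]
print(np.round(c,1)); f=(c[0]+c[3])/2; p=(c[1]+c[2])/2
print('len',np.linalg.norm(f-p),'wid',np.linalg.norm(c[0]-c[3]),np.linalg.norm(c[1]-c[2]))
u=(f-p)/np.linalg.norm(f-p); mid=(f+p)/2-u*10; print('cradle mid',mid,'yaw',np.arctan2(u[1],u[0]))
e=A(117,175,32); b=A(173,392,32); v=(e-b)/np.linalg.norm(e-b)
print('bar len',np.linalg.norm(e-b),b,e,'yaw',np.arctan2(v[1],v[0]))
bi=(A(155,405,50)+A(220,388,50))/2; bo=(A(172,475,50)+A(237,455,50))/2
print('boss',bi,bo,np.linalg.norm(bi-bo),'balance from boss centre',(bi+bo)/2+54*v,'from face',b+32*v, 'from claw',e-118*v)
for n,q,z in(('beaker',(362,122),40),('jar',(362,205),50),('cork',(355,170),32)): print(n,px2w('top0',*q,z))
E
```

```text
[[548.9 349.   10. ]
 [505.5 133.1  10. ]
 [420.7 147.9  10. ]
 [463.6 365.9  10. ]]
len 221.18118584723072 wid 86.9183587528679 86.04015056319177
cradle mid [482.716546   239.14347066  10.        ] yaw 1.3743403737001336
bar len 133.89642776131805 [ 483.11767394 -235.25132722   32.        ] [ 613.73839603 -205.8152893    32.        ] yaw 0.2216523478636531
boss [ 478.9586659  -238.53715214   50.        ] [ 438.73684882 -247.19084394   50.        ] 41.14220400760487 balance from boss centre [ 511.52667576 -230.99253833   50.        ] from face [ 514.33481077 -228.21638813   32.        ] from claw [ 498.62520396 -231.75662719   32.        ]
beaker [682.91468185  -8.96788993  40.        ]
jar [434.33429681  -3.55417433  50.        ]
cork [539.79520771  13.67196709  32.        ]
```

send_rows(commands=[{"translation":[0.1,-0.1,0],"twist":[0,0,-0.1]},{"translation":[0.2,-0.2,0],"twist":[0,0,-0.2]},{"translation":[0.3,-0.3,0],"twist":[0,0,-0.3]},{"translation":[0.4,-0.4,0],"twist":[0,0,-0.4]},{"translation":[0.5,-0.5,0],"twist":[0,0,-0.5]},{"translation":[0.6,-0.6,0],"twist":[0,0,-0.6]},{"translation":[0.7,-0.7,0],"twist":[0,0,-0.7]},{"translation":[0.8,-0.8,0],"twist":[0,0,-0.8]},{"translation":[0.9,-0.9,0],"twist":[0,0,-0.9]},{"translation":[1,-1,0],"twist":[0,0,-1]}], grip=-1)

```text
t: 1.1
ee_pos: [315.0, 486.3, 404.7]
orientation: [1.301, 2.86, 0.0]
ft_force: [0.6, 0.2, -1.0]
width: 87.8
```

send_rows(commands=[{"translation":[0.1,-0.1,0],"twist":[0,0,-0.1]},{"translation":[0.2,-0.2,0],"twist":[0,0,-0.2]},{"translation":[0.3,-0.3,0],"twist":[0,0,-0.3]},{"translation":[0.4,-0.4,0],"twist":[0,0,-0.4]},{"translation":[0.5,-0.5,0],"twist":[0,0,-0.5]},{"translation":[0.6,-0.6,0],"twist":[0,0,-0.6]},{"translation":[0.7,-0.7,0],"twist":[0,0,-0.7]},{"translation":[0.8,-0.8,0],"twist":[0,0,-0.8]},{"translation":[0.9,-0.9,0],"twist":[0,0,-0.9]},{"translation":[1,-1,0],"twist":[0,0,-1]}])

```text
t: 2.1
ee_pos: [415.0, 386.3, 404.7]
orientation: [-1.968, -2.449, -0.0]
ft_force: [-0.2, 0.3, -0.0]
width: 87.5
```

send_rows(commands=[{"translation":[0.1,-0.1,0],"twist":[0,0,-0.1]},{"translation":[0.2,-0.2,0],"twist":[0,0,-0.2]},{"translation":[0.3,-0.3,0],"twist":[0,0,-0.3]},{"translation":[0.4,-0.4,0],"twist":[0,0,-0.4]},{"translation":[0.5,-0.5,0],"twist":[0,0,-0.5]},{"translation":[0.6,-0.6,0],"twist":[0,0,-0.6]},{"translation":[0.7,-0.7,0],"twist":[0,0,-0.7]},{"translation":[0.8,-0.8,0],"twist":[0,0,-0.8]},{"translation":[0.9,-0.9,0],"twist":[0,0,-0.9]},{"translation":[1,-1,0],"twist":[0,0,-1]}])

```text
t: 3.1
ee_pos: [515.0, 286.3, 404.6]
orientation: [-2.513, -1.886, 0.0]
ft_force: [-0.6, 0.4, -0.4]
width: 87.9
```

send_rows(commands=[{"translation":[0,-0.1,0],"twist":[0,0,-0.1]},{"translation":[0,-0.2,0],"twist":[0,0,-0.2]},{"translation":[0,-0.3,0],"twist":[0,0,-0.3]},{"translation":[0,-0.4,0],"twist":[0,0,-0.4]},{"translation":[0,-0.5,0],"twist":[0,0,-0.5]},{"translation":[0,-0.6,0],"twist":[0,0,-0.6]},{"translation":[0,-0.7,0],"twist":[0,0,-0.7]},{"translation":[0,-0.8,0],"twist":[0,0,-0.8]},{"translation":[0,-0.9,0],"twist":[0,0,-0.9]},{"translation":[0,-1,0],"twist":[0,0,-1]}])

```text
t: 4.1
ee_pos: [514.5, 186.3, 404.7]
orientation: [-2.901, -1.206, -0.0]
ft_force: [-0.7, 0.2, -0.2]
width: 87.5
```

send_rows(commands=[{"translation":[0,-0.1,0],"twist":[0,0,-0.1]},{"translation":[0,-0.2,0],"twist":[0,0,-0.2]},{"translation":[0,-0.3,0],"twist":[0,0,-0.3]},{"translation":[0,-0.4,0],"twist":[0,0,-0.4]},{"translation":[0,-0.5,0],"twist":[0,0,-0.5]},{"translation":[0,-0.6,0],"twist":[0,0,-0.6]},{"translation":[0,-0.7,0],"twist":[0,0,-0.7]},{"translation":[0,-0.8,0],"twist":[0,0,-0.8]},{"translation":[0,-0.9,0],"twist":[0,0,-0.9]},{"translation":[0,-1,0],"twist":[0,0,-1]}])

```text
t: 5.1
ee_pos: [514.4, 86.3, 404.8]
orientation: [3.109, 0.45, 0.0]
ft_force: [0.4, 0.0, -0.6]
width: 87.8
```

send_rows(commands=[{"translation":[0,-0.1,0],"twist":[0,0,-0.02]},{"translation":[0,-0.2,0],"twist":[0,0,-0.04]},{"translation":[0,-0.3,0],"twist":[0,0,-0.06]},{"translation":[0,-0.4,0],"twist":[0,0,-0.08]},{"translation":[0,-0.5,0],"twist":[0,0,-0.1]},{"translation":[0,-0.6,0],"twist":[0,0,-0.12]},{"translation":[0,-0.7,0],"twist":[0,0,-0.13]},{"translation":[0,-0.8,0],"twist":[0,0,-0.13]},{"translation":[0,-0.9,0],"twist":[0,0,-0.13]},{"translation":[0,-1,0],"twist":[0,0,-0.13]}])

```text
t: 6.1
ee_pos: [514.2, -13.7, 404.7]
orientation: [3.121, 0.356, -0.0]
ft_force: [-0.3, 0.0, -0.3]
width: 87.8
```

send_rows(commands=[{"translation":[0,-0.1,-0.06],"twist":[0,0,0]},{"translation":[0,-0.2,-0.12],"twist":[0,0,0]},{"translation":[0,-0.3,-0.18],"twist":[0,0,0]},{"translation":[0,-0.4,-0.24],"twist":[0,0,0]},{"translation":[0,-0.5,-0.3],"twist":[0,0,0]},{"translation":[0,-0.6,-0.36],"twist":[0,0,0]},{"translation":[0,-0.7,-0.42],"twist":[0,0,0]},{"translation":[0,-0.8,-0.48],"twist":[0,0,0]},{"translation":[0,-0.9,-0.54],"twist":[0,0,0]},{"translation":[0,-1,-0.6],"twist":[0,0,0]}])

```text
t: 7.1
ee_pos: [514.2, -113.7, 344.2]
orientation: [3.121, 0.356, 0.0]
ft_force: [-1.2, 0.2, -0.0]
width: 87.8
```

send_rows(commands=[{"translation":[0,-0.12,-0.07],"twist":[0,0,0]},{"translation":[0,-0.24,-0.14],"twist":[0,0,0]},{"translation":[0,-0.36,-0.21],"twist":[0,0,0]},{"translation":[0,-0.48,-0.28],"twist":[0,0,0]},{"translation":[0,-0.6,-0.35],"twist":[0,0,0]},{"translation":[0,-0.72,-0.42],"twist":[0,0,0]},{"translation":[0,-0.84,-0.49],"twist":[0,0,0]},{"translation":[0,-0.94,-0.55],"twist":[0,0,0]},{"translation":[0,-1,-0.6],"twist":[0,0,0]},{"translation":[0,-1,-0.6],"twist":[0,0,0]}])

```text
t: 8.1
ee_pos: [513.9, -213.5, 283.9]
orientation: [-3.121, -0.354, 0.001]
ft_force: [-0.1, 0.2, 0.2]
width: 88.5
```

```bash
python3 - <<'E'
from h import *
snap('top','top1'); snap('side','side1'); print(ctrl.get_obs()['ee_pos'],ctrl.get_obs()['orientation'])
crop('top1',390,90,110,140,4,'a'); crop('side1',320,180,150,160,2.3,'b')
a=cv2.imread('pics/a.png');b=cv2.imread('pics/b.png')
c=np.zeros((560,790,3),np.uint8); c[:,:440]=a; c[:b.shape[0],445:445+b.shape[1]]=b; cv2.imwrite('pics/c2.png',c)
E
```

```text
[ 514.12514527 -212.81770753  284.58135138] [-3.12120809e+00 -3.55205225e-01  3.89885135e-04]
```

View pics/c2.png

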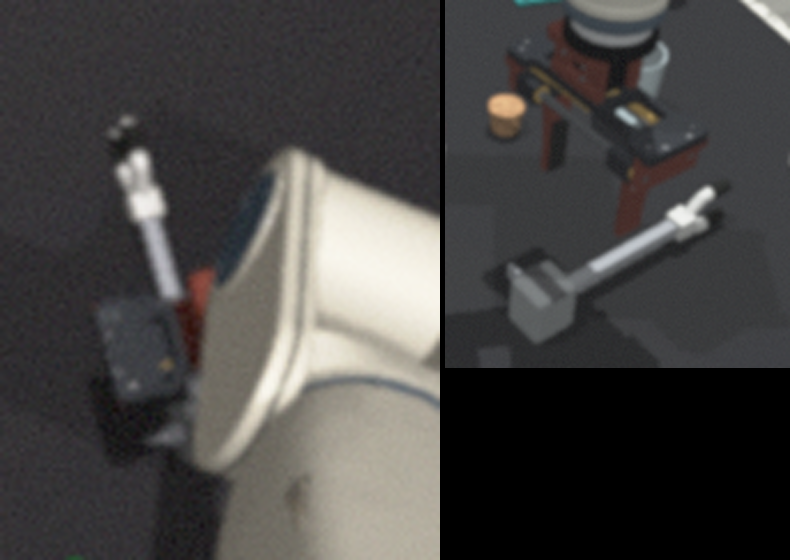

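```bash
python3 - <<'E'
from h import *
c=np.array([511,-230.]);y=.22;v=np.array([np.cos(y),np.sin(y)]);n=np.array([-v[1],v[0]])
im=cv2.imread('pics/c2.png')
for nm,x,w,z in [('claw0',107,0,25),('face',-32,0,25),('t1',-32,20,50),('t2',-32,-20,50),('t3',-76,-20,50),('t4',-76,20,50),('bal',0,0,32),('tip',182,0,45)]:
    q=w2px('side1',[*(c+x*v+w*n),z]); p=(q-[320,180])*2.3+[446,1]; print(nm,p.round(0)); cv2.circle(im,tuple(int(i) for i in p.round()),2,(0,255,0),-1)
    q=w2px('top1',[*(c+x*v+w*n),z]); p=(q-[390,90])*4+1.5; cv2.circle(im,tuple(int(i) for i in p.round()),2,(0,255,0),-1)
cv2.imwrite('pics/c3.png',im)
E
```

```text
claw0 [672. 228.]
face [558. 288.]
t1 [546. 254.]
t2 [575. 283.]
t3 [535. 304.]
t4 [507. 274.]
bal [586. 268.]
tip [731. 183.]
```

View pics/c3.png

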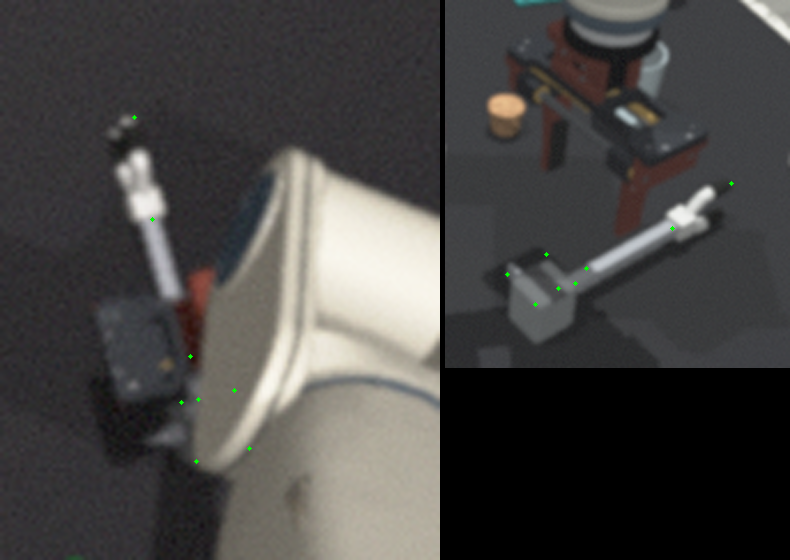

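The projected model matches both views to about 3 mm, and the jaws already stand across the bar. I'll go down and close.

send_rows(commands=[{"translation":[-0.03,-0.09,0],"twist":[0,0,0]},{"translation":[-0.03,-0.18,-0.1],"twist":[0,0,0]},{"translation":[-0.03,-0.18,-0.25],"twist":[0,0,0]},{"translation":[-0.03,-0.18,-0.4],"twist":[0,0,0]},{"translation":[-0.03,-0.18,-0.55],"twist":[0,0,0]},{"translation":[-0.03,-0.18,-0.68],"twist":[0,0,0]},{"translation":[-0.03,-0.18,-0.8],"twist":[0,0,0]},{"translation":[-0.03,-0.18,-0.88],"twist":[0,0,0]},{"translation":[-0.03,-0.18,-0.94],"twist":[0,0,0]},{"translation":[-0.03,-0.18,-0.94],"twist":[0,0,0]}])

```text
t: 9.2
ee_pos: [511.0, -230.7, 189.9]
orientation: [-3.121, -0.356, 0.001]
ft_force: [0.5, -0.5, 1.2]
width: 88.1
```

send_rows(commands=[{"translation":[0,0,0],"twist":[0,0,0]},{"translation":[0,0,0],"twist":[0,0,0]},{"translation":[0,0,0],"twist":[0,0,0]},{"translation":[0,0,0],"twist":[0,0,0]},{"translation":[0,0,0],"twist":[0,0,0]},{"translation":[0,0,0],"twist":[0,0,0]},{"translation":[0,0,0],"twist":[0,0,0]},{"translation":[0,0,0],"twist":[0,0,0]},{"translation":[0,0,0],"twist":[0,0,0]},{"translation":[0,0,0],"twist":[0,0,0]}], grip=1)

```text
t: 10.2
ee_pos: [511.3, -231.0, 190.7]
orientation: [3.121, 0.356, 0.001]
ft_force: [0.3, -1.9, -2.5]
width: 12.1
```

send_rows(commands=[{"translation":[0,0,0.05],"twist":[0,0,0]},{"translation":[0,0,0.13],"twist":[0,0,0]},{"translation":[0,0,0.23],"twist":[0,0,0]},{"translation":[0,0,0.34],"twist":[0,0,0]},{"translation":[0,0,0.45],"twist":[0,0,0]},{"translation":[0,0,0.56],"twist":[0,0,0]},{"translation":[0,0,0.67],"twist":[0,0,0]},{"translation":[0,0,0.77],"twist":[0,0,0]},{"translation":[0,0,0.8],"twist":[0,0,0]},{"translation":[0,0,0.8],"twist":[0,0,0]}])

```text
t: 11.2
ee_pos: [511.3, -230.9, 271.3]
orientation: [3.121, 0.355, 0.002]
ft_force: [-0.3, -0.9, -5.2]
width: 11.9
```

```bash
python3 - <<'E'
from h import *
snap('top','top2'); snap('side','side2'); o=ctrl.get_obs(); print(o['ee_pos'],o['ft_force'],o['moment'],o['width'])
crop('side2',320,140,180,180,3,'c4')
E
```

```text
[ 510.99516629 -230.77012998  270.40598348] [ 0.15781365 -0.80860744 -3.71763965] [-0.04923617  0.17918117  0.03240212] 11.806591960652703
```

View pics/c4.png

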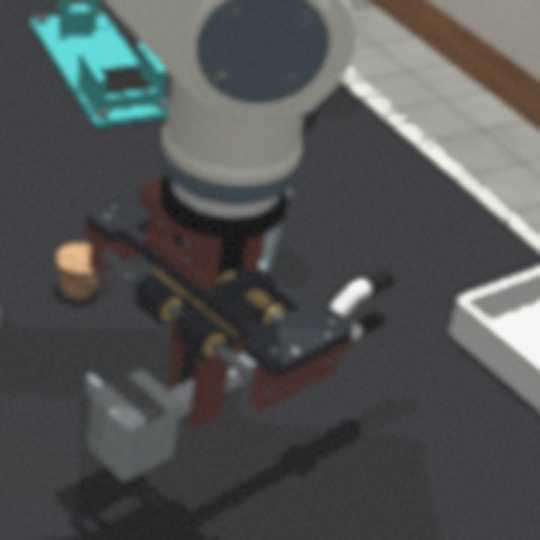

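```bash
python3 - <<'E'
from h import *
im=cv2.imread('pics/c4.png')
y=.227;v=np.array([np.cos(y),np.sin(y)]);n=np.array([-v[1],v[0]])
def draw(dx,tilt,col):
  for x,w,z in [(-32,20,25),(-32,-20,25),(-76,-20,25),(-76,20,25),(-76,-20,-25),(-32,-20,-25),(182,0,20),(182,0,-20)]:
    X=dx+x*np.cos(tilt)+z*np.sin(tilt); Z=-x*np.sin(tilt)+z*np.cos(tilt)
    q=w2px('side2',[*(np.array([511,-231])+X*v+w*n),105+Z]); p=(q-[320,140])*3+1
    cv2.circle(im,tuple(int(i) for i in p.round()),3,col,-1)
draw(0,0,(0,255,0)); draw(0,.1,(0,0,255))
cv2.imwrite('pics/c5.png',im)
N=[np.mean([ctrl.get_obs()['moment'] for _ in range(1)],0)];print(N)
E
```

```text
[array([-0.04923617,  0.17918117,  0.03240212])]
```

View pics/c5.png

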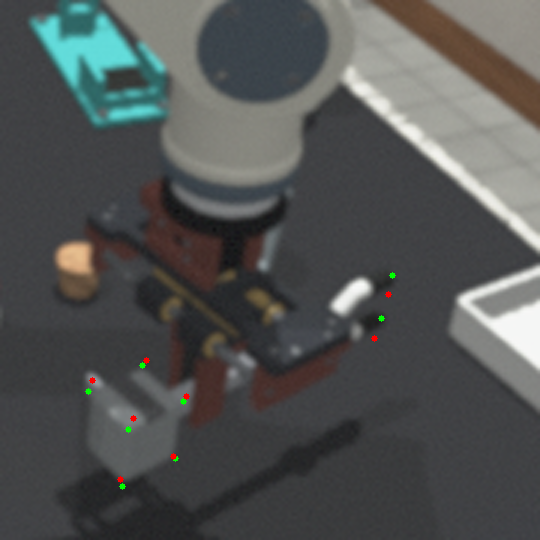

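The arm is lifted. The green level-model points land on the claw tips and within about 4 mm of the boss corners, so it is level, gripped near the balance point and carried. Next I carry it high over the bench while turning it.

send_rows(commands=[{"translation":[0,0.04,0.1],"twist":[0,0,0]},{"translation":[0,0.1,0.2],"twist":[0,0,0.03]},{"translation":[0,0.19,0.3],"twist":[0,0,0.08]},{"translation":[-0.01,0.28,0.4],"twist":[0,0,0.13]},{"translation":[-0.02,0.37,0.48],"twist":[0,0,0.18]},{"translation":[-0.03,0.46,0.55],"twist":[0,0,0.23]},{"translation":[-0.04,0.55,0.6],"twist":[0,0,0.28]},{"translation":[-0.04,0.64,0.6],"twist":[0,0,0.33]},{"translation":[-0.05,0.73,0.6],"twist":[0,0,0.38]},{"translation":[-0.06,0.82,0.6],"twist":[0,0,0.43]}])

```text
t: 12.3
ee_pos: [504.9, -148.1, 330.3]
orientation: [-3.064, -0.691, 0.001]
ft_force: [-0.3, -0.3, -4.1]
width: 12.1
```

send_rows(commands=[{"translation":[-0.01,0.1,0],"twist":[0,0,0.05]},{"translation":[-0.01,0.2,0],"twist":[0,0,0.1]},{"translation":[-0.02,0.3,0],"twist":[0,0,0.15]},{"translation":[-0.02,0.4,0],"twist":[0,0,0.2]},{"translation":[-0.03,0.5,0],"twist":[0,0,0.25]},{"translation":[-0.04,0.6,0],"twist":[0,0,0.3]},{"translation":[-0.04,0.7,0],"twist":[0,0,0.35]},{"translation":[-0.05,0.8,0],"twist":[0,0,0.4]},{"translation":[-0.05,0.9,0],"twist":[0,0,0.45]},{"translation":[-0.06,1,0],"twist":[0,0,0.5]}])

```text
t: 13.3
ee_pos: [499.2, -48.1, 330.7]
orientation: [2.954, 1.068, 0.0]
ft_force: [-0.2, 0.4, -4.3]
width: 11.6
```

send_rows(commands=[{"translation":[-0.01,0.1,0],"twist":[0,0,0.05]},{"translation":[-0.01,0.2,0],"twist":[0,0,0.1]},{"translation":[-0.02,0.3,0],"twist":[0,0,0.15]},{"translation":[-0.02,0.4,0],"twist":[0,0,0.2]},{"translation":[-0.03,0.5,0],"twist":[0,0,0.25]},{"translation":[-0.04,0.6,0],"twist":[0,0,0.3]},{"translation":[-0.04,0.7,0],"twist":[0,0,0.35]},{"translation":[-0.05,0.8,0],"twist":[0,0,0.4]},{"translation":[-0.05,0.9,0],"twist":[0,0,0.45]},{"translation":[-0.06,1,0],"twist":[0,0,0.5]}])

```text
t: 14.3
ee_pos: [493.2, 52.0, 330.7]
orientation: [2.798, 1.428, 0.0]
ft_force: [0.2, -0.5, -4.6]
width: 11.7
```

send_rows(commands=[{"translation":[-0.01,0.1,0],"twist":[0,0,0.05]},{"translation":[-0.01,0.2,0],"twist":[0,0,0.1]},{"translation":[-0.02,0.3,0],"twist":[0,0,0.15]},{"translation":[-0.02,0.4,0],"twist":[0,0,0.2]},{"translation":[-0.03,0.5,0],"twist":[0,0,0.25]},{"translation":[-0.04,0.6,0],"twist":[0,0,0.3]},{"translation":[-0.04,0.7,0],"twist":[0,0,0.35]},{"translation":[-0.05,0.8,0],"twist":[0,0,0.4]},{"translation":[-0.05,0.9,0],"twist":[0,0,0.45]},{"translation":[-0.06,1,0],"twist":[0,0,0.5]}])

```text
t: 15.3
ee_pos: [487.2, 152.0, 330.7]
orientation: [2.598, 1.766, 0.0]
ft_force: [0.5, 0.6, -4.7]
width: 12.0
```

send_rows(commands=[{"translation":[-0.01,0.1,0],"twist":[0,0,0.05]},{"translation":[-0.01,0.2,0],"twist":[0,0,0.1]},{"translation":[-0.02,0.3,0],"twist":[0,0,0.15]},{"translation":[-0.02,0.4,0],"twist":[0,0,0.2]},{"translation":[-0.03,0.5,0],"twist":[0,0,0.25]},{"translation":[-0.04,0.6,0],"twist":[0,0,0.3]},{"translation":[-0.04,0.7,0],"twist":[0,0,0.33]},{"translation":[-0.04,0.78,0],"twist":[0,0,0.35]},{"translation":[-0.04,0.83,0],"twist":[0,0,0.36]},{"translation":[-0.04,0.84,0],"twist":[0,0,0.36]}])

```text
t: 16.3
ee_pos: [483.2, 235.7, 330.6]
orientation: [2.43, 1.991, 0.0]
ft_force: [0.2, 0.1, -4.5]
width: 11.9
```

send_rows(commands=[{"translation":[0,0,-0.03],"twist":[0,0,0]},{"translation":[0,0,-0.08],"twist":[0,0,0]},{"translation":[0,0,-0.14],"twist":[0,0,0]},{"translation":[0,0,-0.2],"twist":[0,0,0]},{"translation":[0,0,-0.26],"twist":[0,0,0]},{"translation":[0,0,-0.32],"twist":[0,0,0]},{"translation":[0,0,-0.37],"twist":[0,0,0]},{"translation":[0,0,-0.4],"twist":[0,0,0]},{"translation":[0,0,-0.4],"twist":[0,0,0]},{"translation":[0,0,-0.4],"twist":[0,0,0]}])

```text
t: 17.3
ee_pos: [483.2, 235.2, 290.7]
orientation: [2.431, 1.99, 0.0]
ft_force: [-0.5, 1.3, -4.6]
width: 11.6
```

```bash
python3 - <<'E'
from h import *
snap('top','top3'); snap('side','side3'); o=ctrl.get_obs(); print(o['t'],o['ee_pos'],o['orientation'],o['ft_force'],o['moment'],o['width'])
crop('top3',215,140,130,90,6,'x'); crop('side3',240,90,130,140,4,'a'); crop('top3',220,130,110,105,2.4,'b')
a=cv2.imread('pics/a.png');b=cv2.imread('pics/b.png')
c=np.zeros((560,800,3),np.uint8); c[:,:520]=a; c[:b.shape[0],530:530+b.shape[1]]=b; 
def mk(dx,yaw,col,xy=(483,236)):
  v=np.array([np.cos(yaw),np.sin(yaw)]);n=np.array([-v[1],v[0]])
  for x,w,z in [(-32,20,25),(-32,-20,25),(-76,-20,25),(-76,20,25),(-76,-20,-25),(-32,-20,-25),(182,0,20),(182,0,-20)]:
    P=[*(np.array(xy)+(dx+x)*v+w*n),125+z]
    p=(w2px('side3',P)-[240,90])*4+1.5; cv2.circle(c,tuple(int(i) for i in p.round()),2,col,-1)
    p=(w2px('top3',P)-[220,130])*2.4+[530.5,.5]; cv2.circle(c,tuple(int(i) for i in p.round()),1,col,-1)
mk(0,1.374,(0,255,0))
cv2.imwrite('pics/c6.png',c)
E
```

```text
17.4 [483.2952551  235.21562293 290.953046  ] [2.43098570e+00 1.98969467e+00 9.11891213e-04] [ 0.44241233 -1.10741913 -5.06584722] [-0.05388564  0.03465545  0.00095431] 11.522287369296015
```

View pics/c6.png

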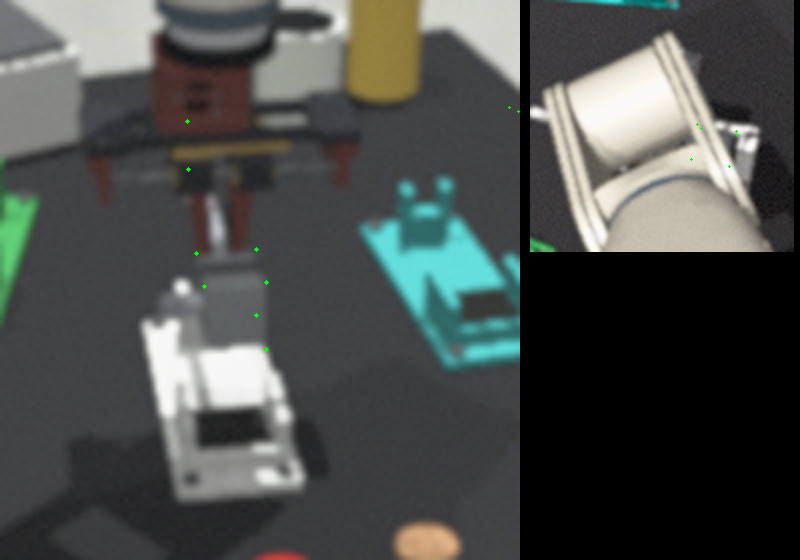

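In this view the arm hangs over the bare-metal cradle with the boss above the pocket, level and clear, and the boss sits about 2 px from the model. I'll check the cradle position independently against its near corners, seen here at about (178,498) and (303,487).

```bash
python3 - <<'E'
from h import *
y=1.374;v=np.array([np.cos(y),np.sin(y)]);n=np.array([-v[1],v[0]])
for x,w,z in [(-100,42,0),(-100,-42,0),(-100,42,10),(-100,-42,10)]:
    print(x,w,z,((w2px('side3',[*(np.array([482.7,239.1])+x*v+w*n),z])-[240,90])*4+1.5).round(0))
for u,w in [(178,498),(303,487)]: print(px2w('side3',240+(u-1.5)/4,90+(w-1.5)/4,0))
print(ctrl.get_obs()['ft_force'],ctrl.get_obs()['qvel'].round(3))
E
```

```text
-100 42 0 [177. 499.]
-100 -42 0 [300. 488.]
-100 42 10 [177. 487.]
-100 -42 10 [301. 476.]
[422.93319162 150.09837534   0.        ]
[506.42330584 133.4855646    0.        ]
[ 0.44241233 -1.10741913 -5.06584722] [ 0.001  0.    -0.001  0.002  0.001 -0.001]
```

The cradle position agrees to about 2 mm, and the arm is still. I'm handing it in.

```bash
python3 -c "
from workcell import ctrl
print(ctrl.close_job())"
```

```text
the job is handed in; nothing more can be done
None
```

I picked the clamp arm up near its balance point, carried it high over the beaker, jar and cork, and turned it in line with the bare-metal cradle. It is now held there, with the boss over the wide pocket and the bar on the fork's side. I handed the job in at about 17.4 s of the 35 s; no verdict was reported.

**Last checks:**
- **Position:** the gripper is at (483, 235), against the cradle mid at (483, 239). The arm's balance point seems to lie about 4 mm ahead of the grip, which nearly cancels that gap.
- **Turn:** the arm is in line with the cradle to about 0.01 rad.
- **Height:** the balance point is about 125 mm up, so the underside is about 40 mm clear of the cradle's highest part.
- **Grip and steadiness:** the jaws stand at about 12 mm on the bar. The wrist carries about 4 to 5 N and the joints are at rest.
- **Cradle location:** the side view agreed with the top view to about 2 mm.

**Less certain:**
- In the side view the boss sits about 2 px (4 mm) off the level model. I read that as a small shift along the bar, or calibration error, rather than tilt. I put the tilt at about 0.03 rad, but the gripper hid the arm from above at the end, so I did not confirm it there.
- One wrist moment reading after the lift was higher than expected for a balanced grip. It had dropped back to a small value by the last reading.
- I did not re-measure the beaker, jar and cork after the move. The arm passed above them, and the wrist force showed no sign of contact.

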